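# Restock the red-lidded tubs, oldest to the front

### The job

Restock the red-lidded tubs on the low two-lane rack so that the oldest gets used first. First bring the red-lidded tub that already stands at the back of its lane forward, close up to the low front lip on the robot's side; then put the new red-lidded tub, which stands on the table in front of the rack, behind it at the back of the same lane. Both must end upright and flat on the rack's deck; leave the blue-lidded tub in the other lane where it is.

Things in the scene. Friction and masses are not known exactly. Their poses are not given: they have to be found in the camera images.
- rack: Low fixed steel rack, 174x206 mm; origin: centre of its underside; +x front (robot side) to back, +y left, z up. Deck top at z = 24 (all in mm). Two lanes along x, centred at y = +50 and -50, between wires (y = 0, +-100) 6 mm above the deck. Front lip: x = -83, 10 mm above the deck; back stop wire x = 81, 23 mm above it. Two tubs fit in a lane: centres near x = -45 (front) and +40 (back)
- old_tub_centre (a point): Centre (half-way up, 21 mm above its foot) of the older tub, z up: white round tub with red lid, 61 mm across the lid, 58 mm round the body where it is gripped, 42 mm high, about 0.09 kg, rigid and closed. Stands at the back (x about +33 to +43 mm) of one of the two lanes of the rack, left or right
- new_tub_centre (a point): Centre (half-way up, 21 mm above its foot) of the new tub, z up: exactly like the older one. Stands on the table between the robot and the rack; a taller plain white tub (73 mm across, 64 mm high) that is not wanted stands 90 to 160 mm to the left or right of it
- blue_tub_centre (a point): Centre (half-way up) of a tub with a blue lid, 73 mm across, 47 mm high, z up. Stands at the back of the other lane, to be left there

How it is judged (in metres and radians):
On the way:
1. the older tub stands at the front of a lane, upright on the deck (((x of old_tub_centre in the frame of rack between -0.085 and -0.03 m and y of old_tub_centre in the frame of rack between 0.025 and 0.075 m and z of old_tub_centre in the frame of rack between 0.039 and 0.051 m and angle between old_tub_centre's own z axis and vertical below 0.12 rad) or (x of old_tub_centre in the frame of rack between -0.085 and -0.03 m and y of old_tub_centre in the frame of rack between -0.075 and -0.025 m and z of old_tub_centre in the frame of rack between 0.039 and 0.051 m and angle between old_tub_centre's own z axis and vertical below 0.12 rad))), for 0.2 s.
At the end, for the whole second after the job is handed in: Both red-lidded tubs stand in one lane, upright (7 degrees) and flat on the deck (6 mm), within 25 mm of its centre line: the older one's centre at least 30 mm before the rack's middle (about 23 mm or less from the front lip), the new one's centre at least 8 mm behind the middle (((x of old_tub_centre in the frame of rack between -0.085 and -0.03 m and y of old_tub_centre in the frame of rack between 0.025 and 0.075 m and z of old_tub_centre in the frame of rack between 0.039 and 0.051 m and angle between each of old_tub_centre, new_tub_centre's own z axis and vertical below 0.12 rad and x of new_tub_centre in the frame of rack between 0.008 and 0.085 m and y of new_tub_centre in the frame of rack between 0.025 and 0.075 m and z of new_tub_centre in the frame of rack between 0.039 and 0.051 m) or (x of old_tub_centre in the frame of rack between -0.085 and -0.03 m and y of old_tub_centre in the frame of rack between -0.075 and -0.025 m and z of old_tub_centre in the frame of rack between 0.039 and 0.051 m and angle between each of old_tub_centre, new_tub_centre's own z axis and vertical below 0.12 rad and x of new_tub_centre in the frame of rack between 0.008 and 0.085 m and y of new_tub_centre in the frame of rack between -0.075 and -0.025 m and z of new_tub_centre in the frame of rack between 0.039 and 0.051 m))); the robot touches nothing.
It fails at once if the blue-lidded tub was displaced by more than 20 mm or tipped (distance of blue_tub_centre from where it was at the start of the episode above 0.02 m or angle between blue_tub_centre's own z axis and vertical above 0.3 rad).
It also fails if it takes over 51 s, if anything falls off the work surface, if the arm or the gripper's body presses on something with over 40 N, if the wrist force passes 120 N, or if a joint passes its speed limit or range.

### The arm

A 7-joint arm with a two-finger parallel gripper is mounted at the origin on the work surface; the furniture and walls round the work are solid. World frame = base frame: x ahead of the robot, y to its left, z up, the work surface at z = 0. Lengths are in mm, angles in rad, forces in N, time in s.
With the tool pointing down it reaches from about 400 to 875 mm from the base axis. Payload 4.4 kg.
Tool frame: the origin (TCP) lies at the very end of the fingers, on their centre line; the grasp point (between the pads) lies 19 mm behind it; z points along the fingers, y is the line along which they close (so a half turn about z gives the same grasp; the last joint's range is limited). The gripper opens to 85 mm and grips with 20 to 120 N. Pads are 22 mm wide; open, the fingers measure 114 mm over their backs; the gripper's body (76 mm by 85 mm) begins 54 mm behind the grasp point. The pads swing forward as they close: fully open they stand 13 mm farther back than shut.
Start: joints at [1.179, 0.628, 0.038, 1.517, -0.027, 0.996, -0.02], TCP at [208.071, -615.812, 231.313] pointing down, gripper open.
Joint ranges: [-3.06, 3.06], [-0.37, 2.12], [-1.25, 1.32], [0.18, 2.47], [-1.1, 4.24], [0.23, 1.98], [-2.94, 2.94]. Speed limits (rad/s): [2.57, 2.57, 3.14, 3.14, 3.14, 3.14, 3.14].

### API

Orientations are given as [roll, pitch, yaw] about the fixed x, y, z axes, in that order (R = Rz(yaw) Ry(pitch) Rx(roll)).
In Python, from cell import read_state, get_image, camera_info, finish_job gives the robot as it stands.
- The arm moves only by the tool play_rows, never from a script. Its argument "deltas" is one flat list of numbers, 7 for each row, row after row: the shift along the tool's x, y, z in mm, then the turn, a rotation vector about the tool's x, y, z in rad, then the opening, from 0 (shut) to 1 (fully open). In form: [dx, dy, dz, ax, ay, az, grip, dx, dy, dz, ax, ay, az, grip, ...]. A call has 1 to 10 rows; each row is the pose to reach, as a shift and turn from the pose commanded when the call began, along the tool's axes at that moment; what a row does not reach only later rows make up. A row lasts 1/8 s, in which the tool goes at most 62.5 mm and 10.7 degrees, less where a joint would pass 70% of its speed; a pose out of reach is approached as far as the arm can. A call with a gripper value outside its range is refused whole. The fingers move at their own pace and stop on an object; the grip force is fixed at half the most. Time passes only in rows, so rows that repeat a pose let the fingers close. It gives the time, the measured TCP pose, the force, the opening and the grip force at its end, in the units of the state.
- read_state(): the state, without advancing time (a new reading comes with each control period).
- get_image(name): name is "scene" or "top" or "wrist"; returns the picture (480x640x3 uint8, red, green, blue); there is no depth.
- camera_info(name): a dict with "fx", "fy", "cx", "cy" (pixels), "distortion" ([k1, k2, p1, p2, k3] as OpenCV has them; the pictures are not rectified), "T" (4x4, takes a point from camera to world coordinates). Camera axes: x right, y down, z forward; pixel columns grow to the right and rows downward; lengths in mm; the calibration is good to about 2 mm. A picture is of the moment at which its call begins: read the wrist's pose just before it. camera_info takes no time and is no camera call; for the wrist camera it gives the pose at the moment of the call.
- finish_job(): hands the job in; it is judged then, once.
The state is a dict: "clock": time; "qpos": joint angles; "qd": joint speeds; "tau": joint torques, N m; "eef_pos": TCP position; "tool_rot": TCP orientation; "force": force on the tool from outside, world axes, zero at the start; "torque": the same for the moment, N m; "width": finger opening in mm; "gripper_force": force on a finger pad.
Only numpy, scipy, OpenCV 4.12 (cv2) and the standard library are available. Lean on these libraries where they do the work, as an engineer would, in place of code of your own. Each camera call takes 0.05 s, during which the arm holds its last target. There are 200 camera calls.

## Working session

There is one attempt and no reset: what is moved stays moved. The work goes in short steps, Python scripts to look and compute and a tool call to move; the robot and the scene stay as the last step left them, time stands still between calls to the robot, and variables do not carry over. Pictures are saved under pics/ and viewed, at most 10 in all, crops included, and the job is handed in when it is done.

Besides the shell and the picture viewer there is one more tool, called as a command line: name --argument value ..., lists and objects as JSON in quotes. play_rows: Moves the arm, as the interface text tells. Its arguments: {"type":"object","properties":{"deltas":{"type":"array"}},"required":["deltas"]}

```bash
mkdir -p pics; python3 - <<'E'
from cell import *
import cv2,numpy as np
s=read_state();print({k:np.round(v,3).tolist() for k,v in s.items()})
for n in("scene","top"):
    i=camera_info(n);print(n,{k:np.round(v,3).tolist() for k,v in i.items()})
    cv2.imwrite(f"pics/{n}0.png",get_image(n)[:,:,::-1])
E
```

```text
{'clock': 0.0, 'qpos': [1.179, 0.629, 0.038, 1.518, -0.027, 0.996, -0.02], 'qd': [0.0, -0.002, -0.001, 0.0, -0.001, 0.0, 0.001], 'tau': [0.0, -56.341, 1.226, -19.345, 0.011, 0.01, -0.0], 'eef_pos': [207.869, -615.202, 230.394], 'tool_rot': [-3.14, 0.0, 0.326], 'force': [0.48, -0.187, -0.427], 'torque': [0.027, -0.017, 0.05], 'gripper_force': 0.0, 'width': 85.362}
scene {'fx': 456.584, 'fy': 456.584, 'cx': 319.885, 'cy': 245.06, 'distortion': [-0.057, 0.0, 0.0, 0.0, 0.0], 'T': [[-0.744, -0.476, 0.469, 147.392], [-0.668, 0.537, -0.516, 569.427], [-0.006, -0.697, -0.717, 690.039], [0.0, 0.0, 0.0, 1.0]]}
top {'fx': 580.41, 'fy': 580.41, 'cx': 320.245, 'cy': 242.626, 'distortion': [0.016, 0.0, 0.0, 0.0, 0.0], 'T': [[-0.024, -0.993, 0.118, 452.759], [-0.999, 0.028, 0.038, 107.585], [-0.041, -0.117, -0.992, 912.862], [0.0, 0.0, 0.0, 1.0]]}
```

View pics/top0.png

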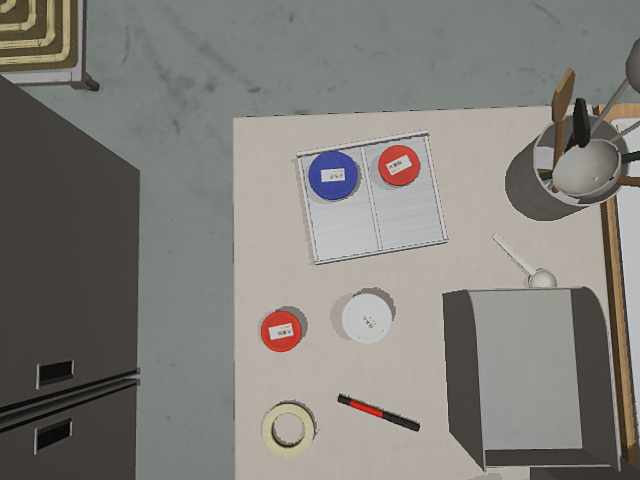

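View pics/scene0.png

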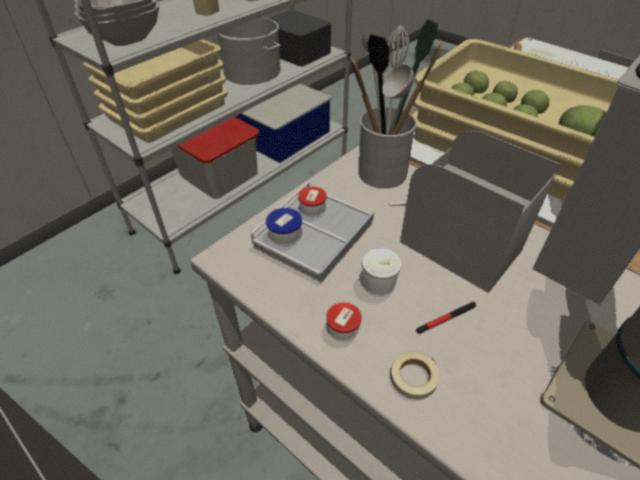

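The top view shows the rack with its front lip at (315,263)-(447,240) and back stop at (297,155)-(428,133). The blue tub is at (333,176) in the left lane and the old red tub at (399,166) in the right lane. The new tub is at (282,331) and the unwanted white tub at (368,318). The scene view agrees, and shows a tall box to the right.

```bash
cat > h.py <<'E'
from cell import *
import cv2,numpy as np
def ray(n,px):
    c=camera_info(n);K=np.array([[c['fx'],0,c['cx']],[0,c['fy'],c['cy']],[0,0,1]])
    p=cv2.undistortPoints(np.array([[px]],float),K,np.array(c['distortion']))[0,0]
    T=np.array(c['T']);return T[:3,3],T[:3,:3]@np.array([p[0],p[1],1])
def hit(n,px,z):
    o,d=ray(n,px);return o+d*(z-o[2])/d[2]
def red(img):
    a=img.astype(int);return ((a[...,0]>110)&(a[...,0]-a[...,1]>70)&(a[...,0]-a[...,2]>70)).astype(np.uint8)*255
def blue(img):
    a=img.astype(int);return ((a[...,2]>70)&(a[...,2]-a[...,0]>40)).astype(np.uint8)*255
def blobs(m,amin=300):
    r=[]
    for c in cv2.findContours(m,0,2)[0]:
        if cv2.contourArea(c)>amin:
            h=cv2.convexHull(c);e=cv2.fitEllipse(h);r.append((np.round(e[0],1).tolist(),np.round(e[1],1).tolist()))
    return r
E
python3 - <<'E'
from h import *
for n in("top","scene"):
    im=get_image(n)
    for nm,f,z in(("red",red,42),("blue",blue,47)):
        for c,ax in blobs(f(im)):
            print(n,nm,c,ax,hit(n,c,z+(24 if c[1]<290 else 0)).round(1), "table",hit(n,c,z).round(1))
im=get_image("top")
for px,z in(((315,263),34),((447,240),34),((297,155),47),((428,133),47),((368,318),64)):print(px,hit("top",px,z).round(1))
cv2.imwrite("pics/crop.png",cv2.resize(im[115:285,285:460],None,fx=3.5,fy=3.5,interpolation=2))
E
```

```text
top red [280.6, 331.0] [40.2, 40.9] [425.7 202.9  42. ] table [425.7 202.9  42. ]
top red [398.5, 164.8] [40.0, 40.9] [666.6  20.8  66. ] table [672.7  18.3  42. ]
top blue [332.5, 174.8] [48.2, 48.9] [653.6 119.1  71. ] table [659.3 119.4  47. ]
scene red [343.5, 317.0] [29.2, 34.5] [425.4 204.6  42. ] table [425.4 204.6  42. ]
scene red [311.9, 195.4] [18.5, 27.4] [666.5  21.9  66. ] table [686.5   0.8  42. ]
scene red [219.0, 138.9] [31.1, 83.5] [988.7  13.   66. ] table [1021.1   -8.4   42. ]
scene blue [283.6, 220.2] [24.7, 35.4] [652.4 120.7  71. ] table [672.  103.3  47. ]
(315, 263) [526.5 149.7  34. ]
(447, 240) [556.  -50.8  34. ]
(297, 155) [692.1 173.   47. ]
(428, 133) [719.4 -27.8  47. ]
(368, 318) [442.1  73.4  64. ]
```

View pics/crop.png

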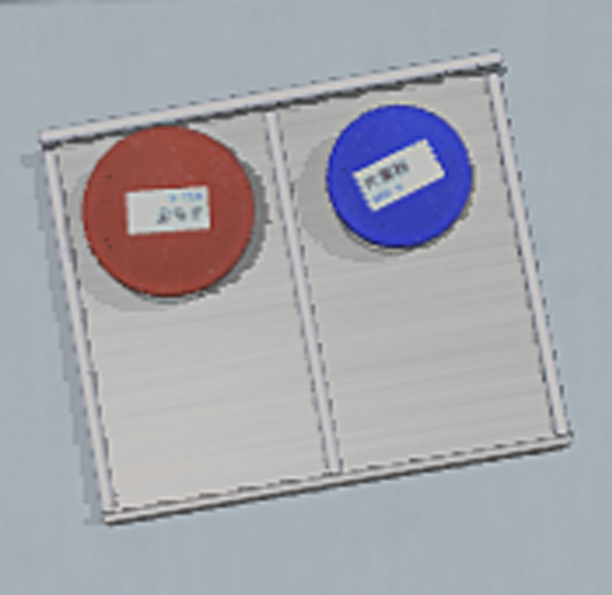

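```bash
python3 - <<'E'
from h import *
def tri(a,b):
    o1,d1=ray("top",a);o2,d2=ray("scene",b)
    t=np.linalg.lstsq(np.c_[d1,-d2],o2-o1,rcond=None)[0];p,q=o1+d1*t[0],o2+d2*t[1];return ((p+q)/2).round(),np.linalg.norm(p-q).round()
print("rim",tri((580,160),(387,120)));print("wood spoon tip",tri((568,72),(354,62)))
print("ladle",tri((587,165),(398,82)))
print("bin",tri((485,468),(520,205)),tri((472,291),(412,172)))
for p in((590,300),(540,262),(487,290),(403,240),(415,170)):print(p,hit("scene",p,0).round())
for p in((445,292),(585,475),(485,468)):print(p,hit("top",p,0).round(),hit("top",p,220).round())
cv2.imwrite("pics/bin.png",get_image("scene")[0:330,330:640,::-1].repeat(2,0).repeat(2,1)[:600])
cv2.imwrite("pics/wrist.png",get_image("wrist")[:,:,::-1])
E
```

```text
rim (array([ 643., -205.,  156.]), np.float64(3.0))
wood spoon tip (array([ 704., -146.,  292.]), np.float64(7.0))
ladle (array([ 605., -165.,  273.]), np.float64(3.0))
bin (array([275., -46., 221.]), np.float64(4.0)) (array([476., -50., 182.]), np.float64(5.0))
(590, 300) [ 113. -161.    0.]
(540, 262) [ 228. -191.    0.]
(487, 290) [276. -51.   0.]
(403, 240) [476. -56.   0.]
(415, 170) [ 595. -282.    0.]
(445, 292) [479. -50.   0.] [472. -12. 220.]
(585, 475) [ 204. -241.    0.] [ 264. -157.  220.]
(485, 468) [216. -96.   0.] [273. -47. 220.]
```

View pics/bin.png

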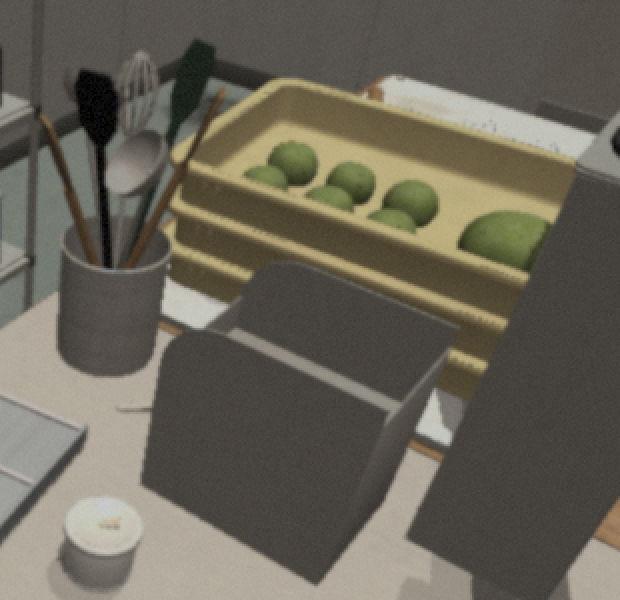

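View pics/wrist.png

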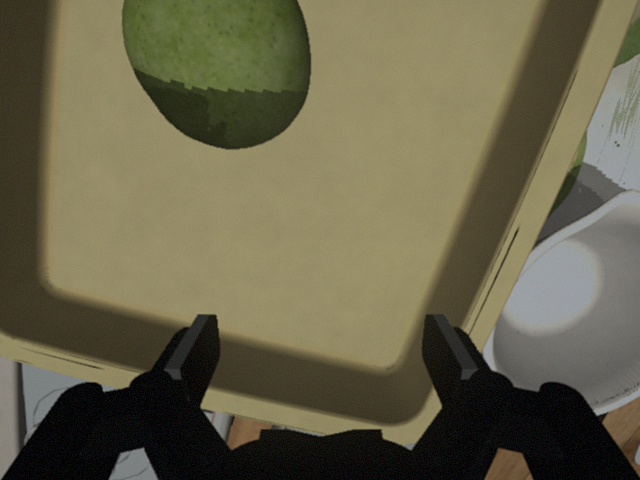

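The crop shows the open bin (top about 221 mm high, near corner about (275,-46)) and the utensil pot (utensils up to about 300 mm high). There is also a dark column at the right that may be either furniture or the arm. The wrist view shows the tool over the fruit tray. I'll lift and compare images.

play_rows --deltas '[0,0,-50,0,0,0,0.85,0,0,-110,0,0,0,0.85,0,0,-170,0,0,0,0.85,0,0,-200,0,0,0,0.85]'

```text
clock: 0.85
eef_pos: [208.3, -616.6, 435.5]
tool_rot: [3.136, -0.0, 0.326]
force: [0.6, -0.7, 0.3]
width: 72.7
gripper_force: 0.0
```

```bash
python3 - <<'E'
from h import *
s=read_state();print(s['clock'],s['eef_pos'],s['qpos'],s['width'])
a=cv2.imread("pics/scene0.png");b=get_image("scene")[:,:,::-1];cv2.imwrite("pics/scene1.png",b)
d=(cv2.absdiff(a,b).max(2)>40).astype(np.uint8)
print(d.sum());ys,xs=np.where(d);print(xs.min(),xs.max(),ys.min(),ys.max())
print("col change", d[150:300,540:640].sum())
print(cv2.resize(d[0:480,500:640]*1.0,(14,24),interpolation=cv2.INTER_AREA).round(1))
E
```

```text
0.85 [ 208.28023867 -616.61148829  435.5443522 ] [ 1.17349609  0.50087732  0.05217056  1.17959272 -0.02524953  1.45591479
 -0.02307551] 72.73241601842109
252
545 614 109 315
col change 193
[[0.  0.  0.  0.  0.  0.  0.  0.  0.  0.  0.  0.  0.  0. ]
 [0.  0.  0.  0.  0.  0.  0.  0.  0.  0.  0.  0.  0.  0. ]
 [0.  0.  0.  0.  0.  0.  0.  0.  0.  0.  0.  0.  0.  0. ]
 [0.  0.  0.  0.  0.  0.  0.  0.  0.  0.  0.  0.  0.  0. ]
 [0.  0.  0.  0.  0.  0.  0.  0.  0.  0.  0.  0.  0.  0. ]
 [0.  0.  0.  0.  0.  0.  0.  0.  0.  0.1 0.1 0.  0.  0. ]
 [0.  0.  0.  0.  0.  0.  0.  0.  0.  0.  0.  0.  0.  0. ]
 [0.  0.  0.  0.  0.  0.  0.  0.  0.  0.  0.  0.  0.  0. ]
 [0.  0.  0.  0.  0.  0.  0.  0.  0.  0.  0.  0.  0.  0. ]
 [0.  0.  0.  0.  0.1 0.  0.  0.  0.  0.  0.  0.  0.  0. ]
 [0.  0.  0.  0.  0.4 0.3 0.  0.  0.  0.  0.  0.  0.  0. ]
 [0.  0.  0.  0.  0.1 0.1 0.  0.  0.  0.  0.  0.  0.  0. ]
 [0.  0.  0.  0.  0.  0.  0.  0.  0.  0.  0.  0.  0.  0. ]
 [0.  0.  0.  0.  0.  0.  0.  0.  0.  0.  0.  0.  0.  0. ]
 [0.  0.  0.  0.  0.  0.  0.  0.  0.  0.  0.  0.  0.  0. ]
 [0.  0.  0.  0.  0.  0.  0.1 0.  0.  0.  0.  0.  0.  0. ]
 [0.  0.  0.  0.  0.  0.  0.  0.  0.  0.  0.  0.  0.  0. ]
 [0.  0.  0.  0.  0.  0.  0.  0.  0.  0.  0.  0.  0.  0. ]
 [0.  0.  0.  0.  0.  0.  0.  0.  0.  0.  0.  0.  0.  0. ]
 [0.  0.  0.  0.  0.  0.  0.  0.  0.  0.  0.  0.  0.  0. ]
 [0.  0.  0.  0.  0.  0.  0.  0.  0.  0.  0.  0.  0.  0. ]
 [0.  0.  0.  0.  0.  0.  0.  0.  0.  0.  0.  0.  0.  0. ]
 [0.  0.  0.  0.  0.  0.  0.  0.  0.  0.  0.  0.  0.  0. ]
 [0.  0.  0.  0.  0.  0.  0.  0.  0.  0.  0.  0.  0.  0. ]]
```

View pics/scene1.png

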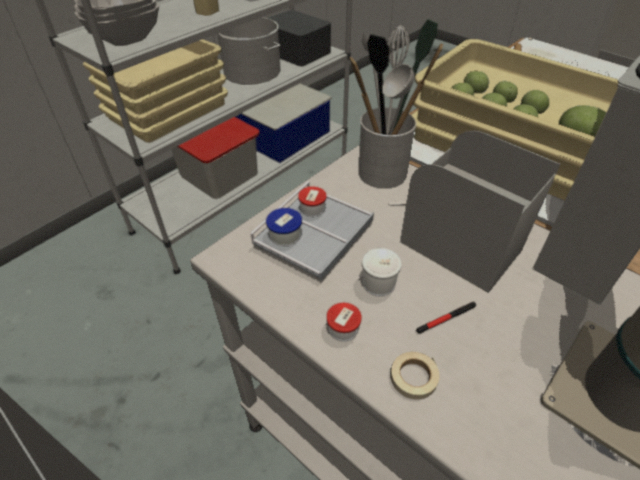

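```bash
python3 - <<'E'
from h import *
def proj(P):
    c=camera_info("scene");K=np.array([[c['fx'],0,c['cx']],[0,c['fy'],c['cy']],[0,0,1]]);Ti=np.linalg.inv(np.array(c['T']))
    return cv2.projectPoints(np.float64([P]),cv2.Rodrigues(Ti[:3,:3])[0],Ti[:3,3],K,np.array(c['distortion']))[0][0,0].round()
for p in((536,266),(604,301)):
    b=hit("scene",p,0);print(b.round(),[(z,proj([b[0],b[1],z]).tolist()) for z in(0,150,250,350,450)])
print(proj([0,0,0]))
E
```

```text
[ 229. -175.   -0.] [(0, [536.0, 266.0]), (150, [563.0, 211.0]), (250, [585.0, 165.0]), (350, [611.0, 111.0]), (450, [641.0, 46.0])]
[  91. -177.    0.] [(0, [604.0, 301.0]), (150, [642.0, 247.0]), (250, [674.0, 201.0]), (350, [711.0, 147.0]), (450, [754.0, 80.0])]
[623. 396.]
```

The comparison shows the column is fixed furniture, since only its shadow changed. It is at about x 91-229, y < -175, and roughly 390 mm high. I'll traverse high, outside it, to above the old tub.

play_rows --deltas '[50,-36,0,0,0,0,0.85,100,-72,0,0,0,0,0.85,150,-107,0,0,0,0,0.85,200,-143,0,0,0,0.05,0.85,250,-179,0,0,0,0.1,0.85,300,-215,0,0,0,0.15,0.85,350,-250,0,0,0,0.186,0.85,400,-286,0,0,0,0.186,0.85,450,-322,0,0,0,0.186,0.85,500,-358,0,0,0,0.186,0.85]'

```text
clock: 2.15
eef_pos: [568.0, -115.0, 431.2]
tool_rot: [3.141, -0.0, 0.139]
force: [1.1, -1.2, -0.2]
width: 72.4
gripper_force: 0.0
```

play_rows --deltas '[40,-41,0,0,0,0,0.85,80,-82,0,0,0,0,0.85,118,-123,0,0,0,0,0.85,118,-123,60,0,0,0,0.85,118,-123,120,0,0,0,0.85,118,-123,180,0,0,0,0.85,118,-123,221,0,0,0,0.85,118,-123,221,0,0,0,0.85]'

```text
clock: 3.15
eef_pos: [664.2, 21.3, 206.6]
tool_rot: [-3.141, 0.008, 0.14]
force: [0.0, -0.1, 1.3]
width: 72.2
gripper_force: 0.0
```

```bash
python3 - <<'E'
from h import *
s=read_state();print(s['eef_pos'],s['tool_rot'],s['width'],s['qpos'].round(2) if hasattr(s['qpos'],'round') else s['qpos'])
im=get_image("wrist");cv2.imwrite("pics/w2.png",im[:,:,::-1])
for c,ax in blobs(red(im)):print("red",c,ax,hit("wrist",c,66).round(1))
for c,ax in blobs(blue(im)):print("blue",c,ax,hit("wrist",c,71).round(1))
E
```

```text
[664.17757765  21.32084016 206.64582578] [-3.14103101  0.00804869  0.1398826 ] 72.21150828870789 [ 0.01  0.68 -0.14  1.49  0.11  0.99 -1.6 ]
red [322.5, 225.3] [58.3, 76.5] [667.6  20.4  66. ]
blue [200.2, 220.9] [82.4, 91.3] [658.9 119.5  71. ]
```

View pics/w2.png

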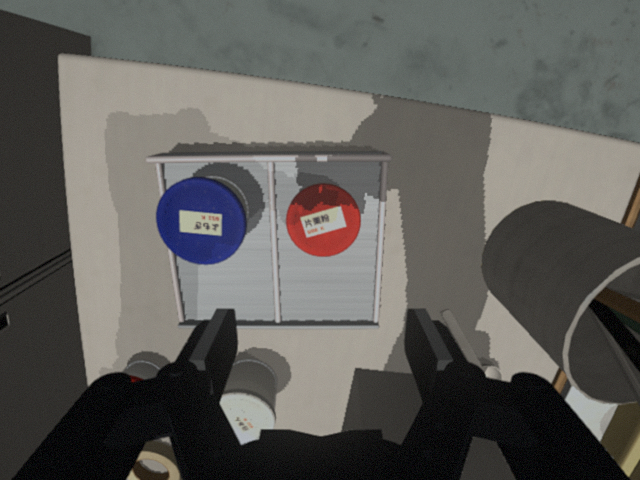

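The wrist view agrees: red lid at (322,225) is about (667,20.5), with clear gaps to the blue tub and the wires. I'll descend with the fingers closing along rack y.

play_rows --deltas '[0,1,50,0,0,0,0.83,0,1,100,0,0,0,0.83,0,1,135,0,0,0,0.83,0,1,155,0,0,0,0.83,0,1,170,0,0,0,0.83,0,1,180,0,0,0,0.83,0,1,180,0,0,0,0.83,0,1,180,0,0,0,0.83]'

```text
clock: 4.2
eef_pos: [667.8, 20.7, 31.2]
tool_rot: [3.141, -0.002, 0.14]
force: [-0.9, 0.1, 0.7]
width: 70.9
gripper_force: 0.0
```

play_rows --deltas '[0,0,0,0,0,0,0.6,0,0,0,0,0,0,0.5,0,0,0,0,0,0,0.5,0,0,0,0,0,0,0.5,0,0,0,0,0,0,0.5]'

```text
clock: 4.82
eef_pos: [667.9, 20.8, 31.7]
tool_rot: [3.141, -0.002, 0.14]
force: [-0.7, 0.1, 5.8]
width: 54.4
gripper_force: 63.3
```

play_rows --deltas '[0,0,-5,0,0,0,0.5,0,0,-12,0,0,0,0.5,-12,0,-12,0,0,0,0.5,-30,1,-12,0,0,0,0.5,-48,2,-12,0,0,0,0.5,-66,2,-12,0,0,0,0.5,-78,2,-12,0,0,0,0.5,-84,2,-12,0,0,0,0.5,-84,2,-12,0,0,0,0.5,-84,2,-12,0,0,0,0.5]'

```text
clock: 6.08
eef_pos: [584.9, 7.1, 42.4]
tool_rot: [-3.142, -0.001, 0.14]
force: [-0.3, 0.8, -0.5]
width: 54.6
gripper_force: 63.2
```

play_rows --deltas '[0,0,5,0,0,0,0.5,0,0,9,0,0,0,0.5,0,0,11,0,0,0,0.5,0,0,12,0,0,0,0.5,0,0,12,0,0,0,0.5]'

```text
clock: 6.7
eef_pos: [584.0, 7.0, 31.6]
tool_rot: [3.141, 0.0, 0.14]
force: [-3.7, -0.7, 12.3]
width: 54.7
gripper_force: 64.2
```

play_rows --deltas '[0,0,-1,0,0,0,0.6,0,0,-1,0,0,0,0.8,0,0,-1,0,0,0,0.83,0,0,-1,0,0,0,0.83,0,0,-15,0,0,0,0.83,0,0,-50,0,0,0,0.83,0,0,-100,0,0,0,0.83,0,0,-160,0,0,0,0.83,0,0,-180,0,0,0,0.83]'

```text
clock: 7.82
eef_pos: [586.3, 7.2, 215.5]
tool_rot: [3.141, -0.008, 0.14]
force: [0.8, -0.4, -0.4]
width: 70.4
gripper_force: 0.0
```

```bash
python3 - <<'E'
from h import *
s=read_state();print(s['eef_pos'],s['tool_rot'],s['width'])
im=get_image("scene");cv2.imwrite("pics/s2.png",im[:,:,::-1])
c0=np.array([624.4,61.1]);x=np.array([.990,.1395]);y=np.array([-.1395,.99])
for n in("scene","top","wrist"):
  im=get_image(n)
  for c,ax in blobs(red(im)):
    p=hit(n,c,66);print(n,"red",c,ax,p.round(1),"rack",(x@(p[:2]-c0)).round(1),(y@(p[:2]-c0)).round(1),"table",hit(n,c,42).round(1))
  for c,ax in blobs(blue(im)):print(n,"blue",c,hit(n,c,71).round(1))
E
```

```text
[586.30594477   7.15363844 215.45326788] [ 3.14090322 -0.00773326  0.13969492] 70.4494950186887
scene red [343.5, 317.0] [29.1, 34.2] [415.1 218.1  66. ] rack -185.3 184.6 table [425.4 204.6  42. ]
scene red [346.5, 209.8] [19.6, 28.1] [581.8   8.7  66. ] rack -49.5 -45.9 table [598.5 -12.9  42. ]
scene red [219.1, 139.1] [33.3, 79.7] [987.8  13.4  66. ] rack 353.1 -97.9 table [1020.1   -8.    42. ]
scene blue [283.5, 220.1] [652.8 120.6  71. ]
top red [280.6, 331.0] [40.2, 40.9] [426.5 200.3  66. ] rack -176.5 165.4 table [425.7 202.9  42. ]
top red [409.7, 221.8] [36.9, 41.9] [580.6   7.8  66. ] rack -50.8 -46.6 table [584.2   5.   42. ]
top blue [332.6, 174.9] [653.4 118.9  71. ]
wrist red [113.9, 337.8] [44.7, 58.7] [447.1 186.9  66. ] rack -158.0 149.3 table [428.5 201.   42. ]
wrist red [320.1, 227.6] [62.7, 73.7] [582.8   7.4  66. ] rack -48.6 -47.4 table [575.6   6.4  42. ]
wrist blue [188.3, 118.4] [655.3 117.2  71. ]
```

View pics/s2.png

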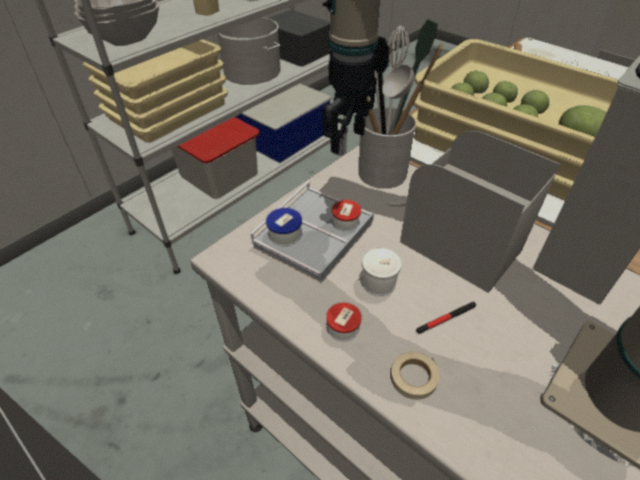

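The old tub now stands at the front of the right lane at rack (-49.5,-46.5), and the blue tub hasn't moved. Next is the new tub at (425.6,203.3).

play_rows --deltas '[-26,-43,0,0,0,0,0.9,-52,-86,0,0,0,0,0.9,-78,-130,0,0,0,0,0.9,-104,-173,0,0,0,0,0.9,-129,-216,20,0,0,0,0.9,-129,-216,70,0,0,0,0.9,-129,-216,110,0,0,0,0.9,-129,-216,110,0,0,0,0.9,-129,-216,110,0,0,0,0.9]'

```text
clock: 9.15
eef_pos: [426.4, 202.8, 100.6]
tool_rot: [3.142, 0.0, 0.14]
force: [0.2, -0.4, 0.5]
width: 76.7
gripper_force: 0.0
```

```bash
python3 - <<'E'
from h import *
s=read_state();print(s['eef_pos'],s['tool_rot'],s['width'])
im=get_image("wrist")
for c,ax in blobs(red(im)):print("red",c,ax,hit("wrist",c,42).round(1))
E
```

```text
[426.40136571 202.83151025 100.62315552] [3.14151046e+00 3.22026960e-04 1.39514311e-01] 76.69589443134436
red [319.8, 279.4] [57.1, 93.2] [418.9 202.7  42. ]
```

play_rows --deltas '[0,0,40,0,0,0,0.85,0,0,70,0,0,0,0.85,0,0,85,0,0,0,0.85,0,0,94,0,0,0,0.85,0,0,94,0,0,0,0.85,0,0,94,0,0,0,0.5,0,0,94,0,0,0,0.5,0,0,94,0,0,0,0.5,0,0,94,0,0,0,0.5,0,0,94,0,0,0,0.5]'

```text
clock: 10.45
eef_pos: [427.3, 202.8, 7.9]
tool_rot: [3.141, -0.003, 0.139]
force: [-1.3, -1.4, 8.1]
width: 54.8
gripper_force: 61.7
```

play_rows --deltas '[0,0,-20,0,0,0,0.5,0,0,-60,0,0,0,0.5,0,0,-100,0,0,0,0.5,20,20,-120,0,0,0,0.5,55,55,-120,0,0,0,0.5,90,90,-120,0,0,0,0.5,125,125,-120,0,0,0,0.5,160,160,-120,0,0,0,0.5,195,195,-120,0,0,0,0.5,216,216,-120,0,0,0,0.5]'

```text
clock: 11.7
eef_pos: [671.7, 16.8, 126.9]
tool_rot: [-3.141, -0.001, 0.138]
force: [0.0, 1.1, -1.8]
width: 55.0
gripper_force: 63.8
```

play_rows --deltas '[0,0,0,0,0,0,0.5,0,0,30,0,0,0,0.5,0,0,60,0,0,0,0.5,0,0,80,0,0,0,0.5,0,0,90,0,0,0,0.5,0,0,90,0,0,0,0.5]'

```text
clock: 12.45
eef_pos: [670.0, 19.4, 36.2]
tool_rot: [-3.141, 0.001, 0.14]
force: [0.3, 0.1, -0.5]
width: 55.3
gripper_force: 63.8
```

```bash
python3 - <<'E'
from h import *
s=read_state();print(s['eef_pos'],s['tool_rot'],s['width'])
c0=np.array([624.4,61.1]);x=np.array([.990,.1395]);y=np.array([-.1395,.99])
p=np.array(s['eef_pos'])[:2]-c0;print("tcp rack",x@p,y@p)
for n in("top","scene"):
  im=get_image(n)
  for c,ax in blobs(red(im),100):print(n,c,ax,hit(n,c,66).round(1),hit(n,c,72).round(1))
  for c,ax in blobs(blue(im),100):print(n,"blue",c,ax,hit(n,c,71).round(1))
E
```

```text
[669.99129518  19.43720791  36.18246901] [-3.14130197e+00  6.80074728e-04  1.40265225e-01] 55.3227123112786
tcp rack 39.3234227269833 -47.60614985059017
top [365.9, 408.4] [10.5, 36.0] [315.4  80.7  66. ] [316.4  80.9  72. ]
top [409.6, 220.3] [40.7, 41.3] [582.9   7.9  66. ] [581.9   8.6  72. ]
top [400.3, 174.6] [15.9, 36.6] [651.7  18.7  66. ] [650.3  19.4  72. ]
top blue [332.5, 174.9] [48.1, 49.1] [653.4 119.1  71. ]
scene [346.0, 209.6] [19.9, 28.6] [582.9   8.9  66. ] [578.7  14.3  72. ]
scene [219.3, 138.9] [33.5, 79.6] [988.1  12.5  66. ] [980.1  17.8  72. ]
scene blue [283.9, 220.2] [24.7, 35.0] [651.9 120.3  71. ]
```

play_rows --deltas '[0,0,3,0,0,0,0.5,0,0,6,0,0,0,0.5,0,0,6,0,0,0,0.5,0,0,5,0,0,0,0.6,0,0,5,0,0,0,0.8,0,0,5,0,0,0,0.83,0,0,5,0,0,0,0.83]'

```text
clock: 13.42
eef_pos: [670.2, 19.1, 31.1]
tool_rot: [-3.141, 0.0, 0.14]
force: [-0.5, -0.1, 0.9]
width: 70.9
gripper_force: 0.0
```

play_rows --deltas '[0,0,-10,0,0,0,0.83,0,0,-40,0,0,0,0.83,0,0,-90,0,0,0,0.83,0,0,-150,0,0,0,0.83,0,0,-200,0,0,0,0.83,-60,0,-250,0,0,0,0.83,-120,0,-260,0,0,0,0.83,-160,0,-260,0,0,0,0.83,-160,0,-260,0,0,0,0.83]'

```text
clock: 14.55
eef_pos: [508.0, -4.1, 292.4]
tool_rot: [3.139, 0.002, 0.14]
force: [0.8, 0.0, -0.0]
width: 71.2
gripper_force: 0.0
```

```bash
python3 - <<'E'
from h import *
s=read_state();print(s['eef_pos'],s['force'],s['clock'])
c0=np.array([624.4,61.1]);x=np.array([.990,.1395]);y=np.array([-.1395,.99])
for n in("scene","top"):
  im=get_image(n)
  if n=="scene":cv2.imwrite("pics/s3.png",cv2.resize(im[150:300,220:420,::-1],None,fx=3,fy=3))
  for c,ax in blobs(red(im)):
    p=hit(n,c,66);print(n,"red",c,ax,p.round(1),"rack",(x@(p[:2]-c0)).round(1),(y@(p[:2]-c0)).round(1))
  for c,ax in blobs(blue(im)):print(n,"blue",c,hit(n,c,71).round(1))
E
```

```text
[508.00333191  -4.12806873 292.43256863] [ 0.82417107  0.00169092 -0.0273663 ] 14.55
scene red [311.4, 194.7] [18.6, 27.3] [668.9  20.8  66. ] rack 38.4 -46.1
scene red [218.7, 139.2] [31.7, 82.7] [988.2  14.3  66. ] rack 353.7 -97.1
scene blue [283.6, 220.1] [652.6 120.4  71. ]
top red [409.5, 220.2] [40.6, 41.3] [583.   8.  66.] rack -48.4 -46.8
top red [399.3, 163.2] [40.2, 40.8] [669.   19.5  66. ] rack 38.4 -47.4
top blue [332.6, 174.9] [653.4 118.9  71. ]
```

View pics/s3.png

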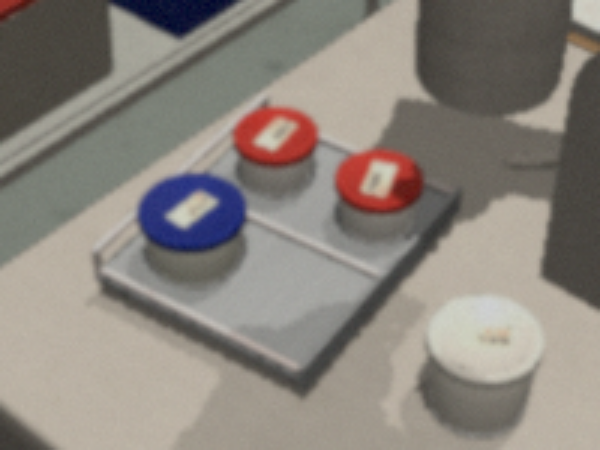

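Both red tubs stand upright and flat in the right lane (lids at crop (275,135) and (380,180)). The blue tub is unmoved and the gripper is clear, so I'm handing the job in.

```bash
python3 -c "
from cell import *
print(finish_job())"
```

```text
the job is handed in; nothing more can be done
None
```

I handed the job in at about 15 s. The final images show the old red tub at the front of the right lane (rack x about -48 mm), the new one behind it (x about +38 mm), both upright, and the blue tub where it was; no verdict was returned.

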